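Swing out the folding hook and hang the work lamp

TASK

Swing the yellow folding hook on the low tool board out until it stands square to the board, then hang the orange work lamp on it by its handle, so that it hangs freely off the bench. Leave the grey lamp where it stands.

Things in the scene. Friction and masses are not known exactly. Their poses are not given: they have to be found in the camera images.
- fold_hook (a joint): Angle of the yellow hook, rad: 0 = folded flat along the tool board, 1.57 = square out, stop at 1.6; starts at 0 to 0.35. Vertical hinge; the angle grows counter-clockwise seen from above. Light friction (0.6 N at the tip) keeps it where left. The plywood board (320 long, 20 thick, top at 235 mm) is fixed upright at the robot's left, its face to the bench's middle.
- hook_tip (a point): Top centre of the hook's upturned tip, 215 mm above the bench; x outward along the arm, z up. The tip is a round stub, 14 mm diameter, 20 mm above the arm's top, free to be pinched from above with one finger each side of it along the arm. The arm: level 10 mm round bar, axis 25 mm below this point, running 130 mm back (-x) to the hinge axis, which is 32 mm off the board's face.
- work_lamp: Orange lamp to hang, 0.22-0.45 kg, upright. Origin: centre of underside; z up, x out of the light panel, y along the handle. Block 44 (x) by 84 (y) by 80 high. Closed handle above: orange crossbar along y, 14 thick (x), 84 long, 140 to 162 mm above the underside, on two end posts. Opening below it 64 wide (y), 60 high, open through along x: the hook goes through there, from either side.
- grey_lamp: A grey lamp of exactly the same shape and size, same origin and axes; it stays where it is. The two lamps may stand in either place.

How it is judged:
By the outcome, as a careful person would: the job done as asked, in the order asked, and still so for the second after the job is handed in, with the robot touching nothing.
It also fails if it takes over 61 s, if anything falls off the work surface, if the arm or the gripper's body presses on something with over 40 N, if the wrist force passes 120 N, or if a joint passes its speed limit or range.

ROBOT

A 7-joint arm with a two-finger parallel gripper is mounted at the origin on the work surface. World frame = base frame: x ahead of the robot, y to its left, z up, the work surface at z = 0. Lengths are in m, angles in rad, forces in N, time in s.
With the tool pointing down it reaches from about 0.35 to 0.9 m from the base axis. Payload 8.1 kg.
Tool frame: the origin (TCP) lies between the finger pads; the fingertips stand 22 mm ahead of it and the grasp point (between the pads) lies 3 mm ahead of it; z points along the fingers, y is the line along which they close (so a half turn about z gives the same grasp; the last joint's range is limited). The gripper opens to 85 mm and grips with 20 to 120 N. Pads are 22 mm wide; open, the fingers measure 114 mm over their backs; the gripper's body (76 mm by 85 mm) begins 54 mm behind the grasp point. The pads swing forward as they close: fully open they stand 13 mm farther back than shut.
Start: joints at [1.09, 0.434, 0.025, 1.573, -0.012, 1.134, -0.075], TCP at [0.231, -0.581, 0.253] pointing down, gripper open.
Joint ranges: [-2.62, 2.62], [-0.44, 2.09], [-1.27, 1.32], [0.08, 2.57], [-1.32, 4.46], [0.12, 2], [-2.74, 2.74]. Speed limits (rad/s): [2.22, 2.22, 3.01, 3.01, 3.14, 3.14, 3.14].

INTERFACE

Orientations are given as a unit quaternion [w, x, y, z].
In Python, from station import r gives the robot as it stands. The module is installed in compiled form; this text tells all that it offers.
- The arm moves only by the tool servo_tool, never from a script. Its argument "targets" is a list of rows, each a list of 4 numbers: the shift along the tool's x, y, z in units of 25 mm (1.0 is 25 mm), then the turn about the tool's z in units of 5 degrees (1.0 is 5 degrees). A call has 1 to 12 rows; each row shifts and turns the commanded pose from where the row before left it, along the tool's axes as they then stand; what a row does not reach is not made up. A row lasts 1/8 s, in which the tool goes at most 62.5 mm and 10.7 degrees, less where a joint would pass 70% of its speed; a pose out of reach is approached as far as the arm can. A call is refused whole if a number of a shift passes 1 or a number of a turn 1, either way. A call with a gripper value outside its range is refused whole. "grip" is the opening, from -1 (shut) to 1 (fully open), set as the call begins (left out, the last holds). The fingers move at their own pace and stop on an object; "squeeze" is the grip in N (left out, the last holds). Time passes only in rows, so rows that do not move let the fingers close. It gives the time, the measured TCP pose, the force, the opening and the grip force at its end, in the units of the state.
- r.observe(): the state, without advancing time (a new reading comes with each control period).
- r.read_camera(name): name is "side" or "top" or "wrist"; returns the picture (420x560x3 uint8, red, green, blue); there is no depth.
- r.camera_info(name): a dict with "fx", "fy", "cx", "cy" (pixels), "camera_from_world" (4x4, takes a point from world to camera coordinates); the wrist camera has in their place "T_tool_cam" (4x4, takes a point from camera to tool coordinates, whose origin is the TCP and whose axes are the flange's). Camera axes: x right, y down, z forward; pixel columns grow to the right and rows downward; lengths in m; the calibration is good to about 2 mm. A picture is of the moment at which its call begins: read the wrist's pose just before it. camera_info takes no time and is no camera call.
- r.sign_off(): hands the job in; it is judged then, once.
The state is a dict: "clock": time; "joints": joint angles; "qvel": joint speeds; "effort": joint torques, N m; "eef_pos": TCP position; "orientation": TCP orientation; "ft_force": force on the tool from outside, world axes, zero at the start; "wrist_torque": the same for the moment, N m; "grip_width": opening from 0.0 (shut) to 1.0 (fully open); "gripper_force": force on a finger pad.
Only numpy, scipy, OpenCV 4.12 (cv2) and the standard library are available. Lean on these libraries where they do the work, as an engineer would, in place of code of your own. Each camera call takes 0.05 s, during which the arm holds its last target. There are 200 camera calls.

## Working session

There is one attempt and no reset: what is moved stays moved. The work goes in short steps, Python scripts to look and compute and a tool call to move; the robot and the scene stay as the last step left them, time stands still between calls to the robot, and variables do not carry over. Pictures are saved under pics/ and viewed, at most 10 in all, crops included, and the job is handed in when it is done.

Besides the shell and the picture viewer there is one more tool, called as name([rows], argument=value, ...), one row to a line, values as JSON. servo_tool: Moves the arm, as the interface text tells. Its arguments: {"type":"object","properties":{"targets":{"type":"array"},"grip":{"type":"number"},"squeeze":{"type":"number"}},"required":["targets"]}

```bash
mkdir -p pics
python3 - <<'E'
from station import r
import cv2,numpy as np
s=r.observe();print(s)
for n in("top","side"):
    im=r.read_camera(n);cv2.imwrite(f"pics/{n}0.png",im[:,:,::-1]);i=r.camera_info(n);print(n,i)
print(r.camera_info("wrist"))
E
```

```text
{'clock': 0.0, 'joints': array([ 1.09040948,  0.43520941,  0.02496948,  1.57411259, -0.01155333,
        1.13402418, -0.07512059]), 'qvel': array([ 0.00148451, -0.00218159, -0.00033689,  0.00233662, -0.00069075,
       -0.00057016,  0.00173071]), 'effort': array([-2.30980613e-04, -6.70471501e+01,  1.02529954e+00, -3.16218245e+01,
        1.55614311e-02,  1.25621731e-02, -2.81538701e-05]), 'eef_pos': array([ 0.2302978 , -0.58049944,  0.25252838]), 'orientation': array([-7.67790415e-04,  9.82218650e-01,  1.87738850e-01, -2.41413587e-04]), 'ft_force': array([ 0.66041658,  0.04932685, -0.53611284]), 'wrist_torque': array([ 0.04554861, -0.0314598 ,  0.06372188]), 'gripper_force': 0.0, 'grip_width': 0.9972815773286827}
top {'fx': 391.78932892573494, 'fy': 391.78932892573494, 'cx': 277.52103524525415, 'cy': 216.37129030971263, 'camera_from_world': array([[-0.01384573, -0.99979508, -0.01476785,  0.02962786],
       [-0.99730831,  0.01487181, -0.07179808,  0.5456632 ],
       [ 0.07200299,  0.01373401, -0.99730985,  1.02129577],
       [ 0.        ,  0.        ,  0.        ,  1.        ]])}
side {'fx': 412.40560127627907, 'fy': 412.40560127627907, 'cx': 279.45866630516707, 'cy': 208.714933713493, 'camera_from_world': array([[ 0.9927131 , -0.12008678,  0.00999308, -0.50677416],
       [-0.06625896, -0.61323843, -0.78711395,  0.17935892],
       [ 0.10065012,  0.7807162 , -0.61672665,  1.03314632],
       [ 0.        ,  0.        ,  0.        ,  1.        ]])}
{'fx': 313.3869091173176, 'fy': 313.3869091173176, 'cx': 280.617170958432, 'cy': 208.40352679672122, 'T_tool_cam': array([[ 3.50454615e-04, -9.64028416e-01, -2.65798967e-01,
         6.71559992e-02],
       [ 9.99999903e-01,  4.09083778e-04, -1.65214360e-04,
         5.30441816e-04],
       [ 2.68005383e-04, -2.65798883e-01,  9.64028465e-01,
        -1.20273632e-01],
       [ 0.00000000e+00,  0.00000000e+00,  0.00000000e+00,
         1.00000000e+00]])}
```

View pics/top0.png

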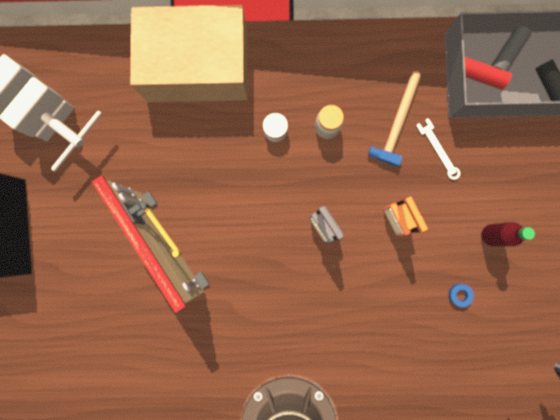

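View pics/side0.png

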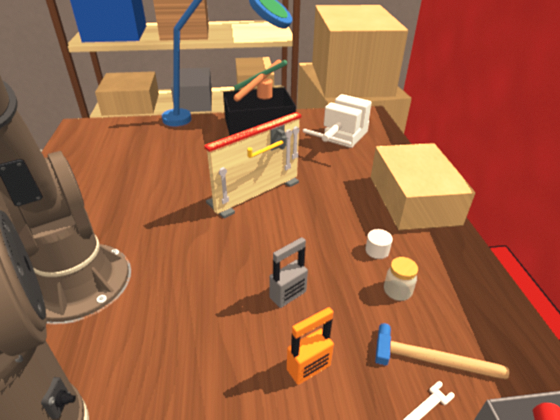

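The top view shows the board's red top from (100,180) to (180,308), the yellow hook from about (148,208) to its tip at (177,253), the grey lamp near (327,225) and the orange lamp near (406,216). The side view agrees. Next I'll zoom in to measure.

```bash
cat > h.py <<'E'
import numpy as np,cv2
from station import r
def ray(n,uv,z):
    i=r.camera_info(n);T=np.linalg.inv(i["camera_from_world"])
    d=T[:3,:3]@[(uv[0]-i["cx"])/i["fx"],(uv[1]-i["cy"])/i["fy"],1];o=T[:3,3]
    return o+d*(z-o[2])/d[2]
def proj(n,p):
    i=r.camera_info(n);c=(i["camera_from_world"]@[*p,1])[:3]
    return np.array([i["fx"]*c[0]/c[2]+i["cx"],i["fy"]*c[1]/c[2]+i["cy"]])
E
python3 - <<'E'
import cv2,numpy as np
t=cv2.imread("pics/top0.png");s=cv2.imread("pics/side0.png")
def z(im,x,y,w,h,W=400,H=300):return cv2.resize(im[y:y+h,x:x+w],(W,H),interpolation=cv2.INTER_CUBIC)
cv2.imwrite("pics/z0.png",np.vstack([np.hstack([z(t,90,170,120,90),z(t,360,180,80,60)]),np.hstack([z(s,210,110,100,75),z(s,250,300,120,90)])]))
E
```

```text
(no output)
```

View pics/z0.png

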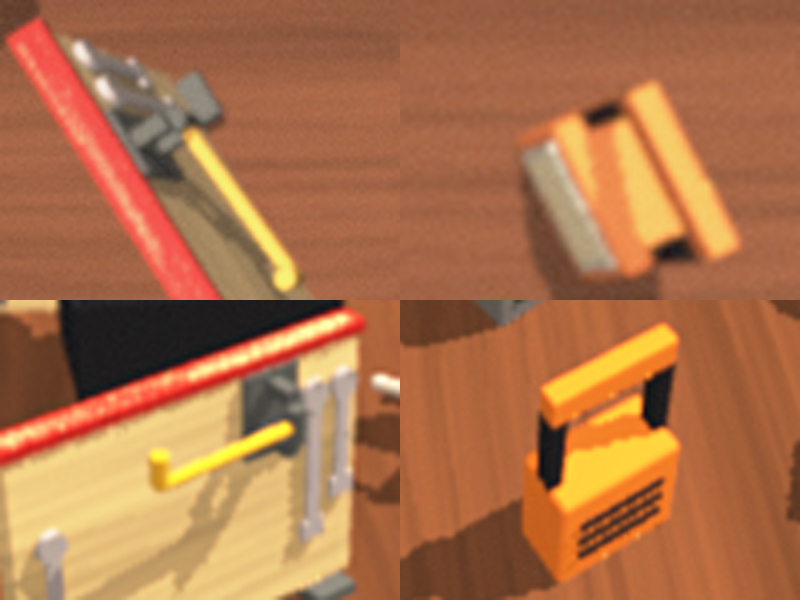

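Run:
```python
from h import *
t=cv2.imread("pics/top0.png");np.set_printoptions(precision=4,suppress=True)
print("tip",ray("top",(175.8,252.8),.215),ray("side",(250,148.7),.215))
print("bar",ray("top",(416.8,214),.162),ray("side",(313,319),.162))
b=[ray("top",(360+u/5,180+v/5),.162) for u,v in((230,90),(255,82),(340,245),(312,260))]
print(np.array(b))
# board red top
hsv=cv2.cvtColor(t,cv2.COLOR_BGR2HSV);m=((hsv[...,0]<6)|(hsv[...,0]>174))&(hsv[...,1]>170)&(hsv[...,2]>130)
m[:, 230:]=0;m[:160]=0;m[320:]=0
v,u=np.nonzero(m);P=np.array([ray("top",a,.235)[:2] for a in zip(u,v)]);c=P.mean(0)
rc=cv2.minAreaRect((P*1000).astype(np.float32));print("board",rc,c,len(u))
w,V=np.linalg.eigh(np.cov((P-c).T));print(V[:,1],np.degrees(np.arctan2(V[1,1],V[0,1])))
print("yellow");
m=(abs(hsv[...,0].astype(int)-25)<5)&(hsv[...,1]>180)&(hsv[...,2]>150);m[:,200:]=0;m[:190]=0;m[270:]=0;m[:,:135]=0
v,u=np.nonzero(m);P=np.array([ray("top",a,.195)[:2] for a in zip(u,v)]);c=P.mean(0)
w,V=np.linalg.eigh(np.cov((P-c).T));print(len(u),c,V[:,1],np.degrees(np.arctan2(V[1,1],V[0,1])),P.min(0),P.max(0))
# grey lamp
print("grey bar",ray("top",(332,222),.162))
q=r.observe()["orientation"];from scipy.spatial.transform import Rotation as R
print(R.from_quat(q[[1,2,3,0]]).as_matrix())
```

```text
tip [0.4566 0.2391 0.215 ] [0.4555 0.2355 0.215 ]
bar [ 0.5365 -0.2982  0.162 ] [ 0.534  -0.3011  0.162 ]
[[ 0.5736 -0.275   0.162 ]
 [ 0.5771 -0.2865  0.162 ]
 [ 0.5019 -0.3222  0.162 ]
 [ 0.4952 -0.3092  0.162 ]]
board ((479.29833984375, 314.6158752441406), (333.5632019042969, 27.025177001953125), 33.104896545410156) [0.4787 0.3108] 939
[-0.8436 -0.537 ] -147.52196968026698
yellow<stdin>:15: RuntimeWarning: Mean of empty slice.
  ret = ret.dtype.type(ret / rcount)
  avg = a.mean(axis, **keepdims_kw)
  ret = um.true_divide(
<stdin>:16: RuntimeWarning: Degrees of freedom <= 0 for slice
  c *= np.true_divide(1, fact)
  c *= np.true_divide(1, fact)
Traceback (most recent call last):
ValueError: not enough values to unpack (expected 2, got 0)

During handling of the above exception, another exception occurred:

Traceback (most recent call last):
numpy.linalg.LinAlgError: 0-dimensional array given. Array must be at least two-dimensional
```

Run:
```python
from h import *
from scipy.spatial.transform import Rotation as R
np.set_printoptions(precision=4,suppress=True)
A=ray("top",(90+190/3.333,170+137/3.333),.192);B=ray("top",(90+280/3.333,170+268/3.333),.192)
d=(B-A)[:2];d/=np.linalg.norm(d);print("arm",np.degrees(np.arctan2(d[1],d[0])))
# side: arm line crop3 from (292,430)->(170,475)
A2=ray("side",(210+290/4,110+130/4),.192);B2=ray("side",(210+172/4,110+174/4),.192)
e=(B2-A2)[:2];print("arm side",np.degrees(np.arctan2(e[1],e[0])))
# board edges in side: red top front edge corners crop3 (0,460)->(365,325)
F1=ray("side",(210,110+162/4),.235);F2=ray("side",(210+365/4,110+25/4),.235);g=(F1-F2)[:2];print("board side",F1,F2,np.degrees(np.arctan2(g[1],g[0])))
tip=np.array([.456,.2375])
for a in(-147,-146,-147.5):
    b=np.radians(a);n=np.array([-np.sin(b),np.cos(b)])
    h=tip-.13*d;print(a,"tip/hinge dist from red centre line",(tip-[.4787,.3108])@n,(h-[.4787,.3108])@n,h,"sq tip",h+.13*n)
q=r.observe()["orientation"]
print(R.from_quat(q[[1,2,3,0]]).as_matrix())
```

```text
arm -145.36307821050994
arm side -149.12292314908805
board side [0.3492 0.202  0.235 ] [0.6205 0.3798 0.235 ] -146.7562402476946
-147 tip/hinge dist from red centre line 0.049111246535558484 0.045397694039732754 [0.563  0.3114] sq tip [0.6338 0.2024]
-146 tip/hinge dist from red centre line 0.04807477515949862 0.0466296752231552 [0.563  0.3114] sq tip [0.6357 0.2036]
-147.5 tip/hinge dist from red centre line 0.04962389186861165 0.04477649411102349 [0.563  0.3114] sq tip [0.6328 0.2017]
[[ 0.9295  0.3688 -0.0006]
 [ 0.3688 -0.9295  0.0012]
 [-0.0001 -0.0014 -1.    ]]
```

servo_tool([
  [0, 0, -1, -1],
  [0, 0, -1, -1],
  [0, 0, 0, -1],
  [0, 0, 0, -1],
  [0, 0, 0, -1],
  [0, 0, 0, -1],
  [0, 0, 0, -1],
  [0, 0, 0, -1],
  [0, 0, 0, -1],
  [0, 0, 0, -1],
], grip=0.2)

```text
clock: 1.35
eef_pos: [0.2303, -0.5807, 0.3028]
orientation: [-0.0, 0.81, 0.586, 0.0]
ft_force: [-0.2, -0.4, -0.9]
grip_width: 0.603
gripper_force: 0.0
```

servo_tool([
  [0, 0, 0, -1],
  [0, 0, 0, -1],
  [0, 0, 0, -1],
  [0, 0, 0, -1],
  [0, 0, 0, -1],
  [0, 0, 0, -1],
  [0, 0, 0, -1],
  [0, 0, 0, -1],
  [0, 0, 0, -1],
  [0, 0, 0, -1],
  [0, 0, 0, -0.3],
])

```text
clock: 2.72
eef_pos: [0.2304, -0.5808, 0.3029]
orientation: [-0.0, 0.476, 0.88, 0.0]
ft_force: [1.1, 0.3, -0.4]
grip_width: 0.602
gripper_force: 0.0
```

servo_tool([
  [0.9, 1, 0, 0],
  [0.9, 1, 0, 0],
  [0.9, 1, 0, 0],
  [0.9, 1, 0, 0],
  [0.9, 1, 0, 0],
  [0.9, 1, 0, 0],
  [0.9, 1, 0, 0],
  [0.9, 1, 0, 0],
  [0.9, 1, 0, 0],
  [0.9, 1, 0, 0],
  [0.9, 1, 0, 0],
  [0.9, 1, 0, 0],
])

```text
clock: 4.22
eef_pos: [0.3342, -0.1897, 0.3033]
orientation: [0.0, 0.477, 0.879, -0.0]
ft_force: [0.2, 0.3, -0.3]
grip_width: 0.603
gripper_force: 0.0
```

servo_tool([
  [0.9, 1, 0, 0],
  [0.9, 1, 0, 0],
  [0.9, 1, 0, 0],
  [0.9, 1, 0, 0],
  [0.9, 1, 0, 0],
  [0.9, 1, 0, 0],
  [0.9, 1, 0, 0],
  [0.9, 1, 0, 0],
  [0.9, 1, 0, 0],
  [0.9, 1, 0, 0],
  [0.9, 1, 0, 0],
  [0, 0, 0, 0],
])

```text
clock: 5.72
eef_pos: [0.4289, 0.1692, 0.3033]
orientation: [-0.001, 0.475, 0.88, 0.001]
ft_force: [-0.5, -0.6, 0.6]
grip_width: 0.601
gripper_force: 0.0
```

```bash
cat >> h.py <<'E'
from scipy.spatial.transform import Rotation as R
np.set_printoptions(precision=4,suppress=True)
def tool():
    s=r.observe();q=s["orientation"];T=np.eye(4);T[:3,:3]=R.from_quat(q[[1,2,3,0]]).as_matrix();T[:3,3]=s["eef_pos"];return T
def wray(T,uv,z):
    i=r.camera_info("wrist");C=T@i["T_tool_cam"]
    d=C[:3,:3]@[(uv[0]-i["cx"])/i["fx"],(uv[1]-i["cy"])/i["fy"],1];o=C[:3,3];return o+d*(z-o[2])/d[2]
def snap(n,f):
    im=r.read_camera(n)[:,:,::-1].copy();cv2.imwrite(f"pics/{f}.png",im);return im
def units(T,p): return (T[:3,:3].T@(np.array(p)-T[:3,3]))/.025
E
python3 - <<'E'
from h import *
T=tool();np.save("T1",T);print(T);snap("wrist","w1");print(r.observe()["joints"])
E
```

```text
[[-0.5491  0.8358 -0.0004  0.4289]
 [ 0.8358  0.5491  0.0018  0.1692]
 [ 0.0017  0.0006 -1.      0.3033]
 [ 0.      0.      0.      1.    ]]
[ 0.3267  0.2534 -0.9722  1.8223  0.2247  1.1837 -0.1365]
```

View pics/w1.png

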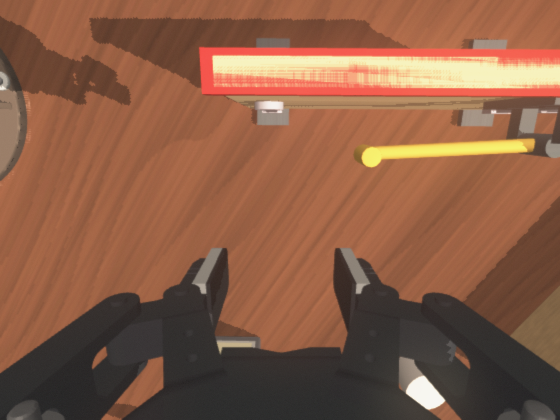

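The wrist view shows the tip top at (371,157), with the arm running to (530,146). The board's red top edge runs from (203,95) to (560,98).

Run:
```python
from h import *
T=np.load("T1.npy")
tip=wray(T,(371,157),.215);a=wray(T,(385,154.5),.19);b=wray(T,(528,146.5),.19);e1=wray(T,(205,95.5),.235);e2=wray(T,(555,98.5),.235);f1=wray(T,(205,48),.235);f2=wray(T,(555,51),.235)
an=lambda p,q:np.degrees(np.arctan2(*(q-p)[1::-1]))
print(tip,a,b,an(b,a),"board",e1,e2,an(e2,e1),an(f2,f1),np.linalg.norm(e1-f1))
bd=np.radians(an(e2,e1));n=np.array([-np.sin(bd),np.cos(bd)])
d=(a-b)[:2]/np.linalg.norm((a-b)[:2]);h=tip[:2]-.13*d
print("hinge",h,"off face",(h-e1[:2])@n,"off mid",(h-(e1+f1)[:2]/2)@n,"sq tip",h+.13*n)
print(units(tool(),[*tip[:2],.3033]))
```

```text
[0.4542 0.2393 0.215 ] [0.4691 0.2481 0.19  ] [0.5531 0.3103 0.19  ] -143.4869820639303 board [0.3483 0.2135 0.235 ] [0.5156 0.3216 0.235 ] -147.14017092208636 -147.12598815151637 0.024603022459475734
hinge [0.5587 0.3166] off face 0.02762172098906161 off mid 0.03990451057795497 sq tip [0.6293 0.2074]
[ 1.8398  2.4222 -0.0087]
```

servo_tool([
  [0.6, 0.8, 0, 0],
  [0.6, 0.8, 0, 0],
  [0.6, 0.8, 0, -0.6],
  [0, 0, 0.8, 0],
  [0, 0, 0.8, 0],
  [0, 0, 0.8, 0],
  [0, 0, 0.4, 0],
  [0, 0, 0, 0],
])

```text
clock: 6.78
eef_pos: [0.4546, 0.2363, 0.233]
orientation: [-0.0, 0.453, 0.891, -0.001]
ft_force: [-0.3, -0.3, 0.2]
grip_width: 0.598
gripper_force: 0.0
```

Run:
```python
from h import *
T=tool();np.save("T2",T);print(units(T,[.4542,.2393,.2208]),r.observe()["joints"]);snap("wrist","w2")
```

```text
[0.1089 0.0577 0.4873] [ 0.1116  0.4259 -0.9291  1.8172  0.3823  1.0918 -0.3261]
```

View pics/w2.png

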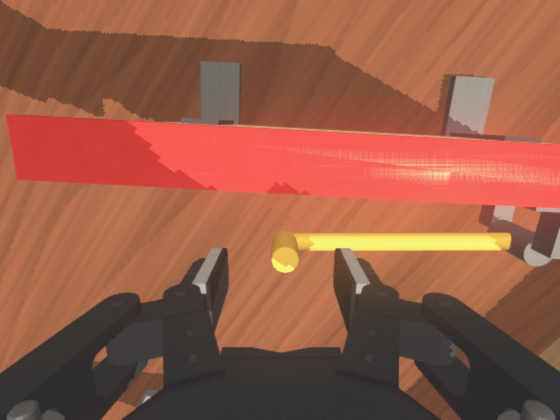

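The tip top is at (285,261), between the pads. I'll check the remaining offset by ray.

Run:
```python
from h import *
T=np.load("T2.npy");p=wray(T,(285,260),.215);print(p,units(T,p))
```

```text
[0.4546 0.2398 0.215 ] [0.116  0.0815 0.7192]
```

servo_tool([
  [0.1, 0.1, 0.5, 0],
  [0, 0, 0, 0],
  [0, 0, 0, 0],
], grip=0.2)

```text
clock: 7.2
eef_pos: [0.4552, 0.2409, 0.2209]
orientation: [-0.0, 0.453, 0.892, 0.0]
ft_force: [1.2, 0.1, 0.1]
grip_width: 0.604
gripper_force: 0.0
```

servo_tool([
  [0, 0, 0, 0],
  [0, 0, 0, 0],
  [0, 0, 0, 0],
  [0, 0, 0, 0],
  [0, 0, 0, 0],
  [0, 0, 0, 0],
], grip=-1, squeeze=20)

```text
clock: 7.95
eef_pos: [0.4545, 0.2401, 0.2209]
orientation: [-0.0, 0.453, 0.892, -0.001]
ft_force: [-3.8, -3.1, 5.6]
grip_width: 0.152
gripper_force: 20.3
```

servo_tool([
  [-0.45, 0.02, 0, -1],
  [-0.45, 0.02, 0, -1],
  [-0.45, 0.02, 0, -1],
  [-0.45, 0.02, 0, -1],
  [-0.45, 0.02, 0, -1],
  [-0.45, 0.02, 0, -1],
  [-0.45, 0.02, 0, -1],
  [-0.45, 0.02, 0, -1],
  [0, 0, 0, 0],
])

```text
clock: 9.07
eef_pos: [0.5297, 0.1903, 0.221]
orientation: [0.0, 0.121, 0.993, -0.001]
ft_force: [-0.9, -4.8, 5.0]
grip_width: 0.147
gripper_force: 20.4
```

Run:
```python
from h import *
print(r.observe()["joints"]);T=tool()
h=np.array([.559,.3155]);v=T[:2,3]-h;print(np.linalg.norm(v),np.degrees(np.arctan2(v[1],v[0])),np.degrees(np.arctan2(T[1,1],T[0,1]))-180)
```

```text
[ 0.267   0.5825 -1.055   1.7116  0.5463  1.1754  0.3902]
0.1286175467002955 -103.18989621307355 -103.91849161288961
```

servo_tool([
  [-0.45, 0.02, 0, -1],
  [-0.45, 0.02, 0, -1],
  [-0.45, 0.02, 0, -1],
  [-0.45, 0.02, 0, -1],
  [-0.45, 0.02, 0, -1],
  [-0.45, 0.02, 0, -1],
  [-0.45, 0.02, 0, -1],
  [-0.45, 0.02, 0, -1],
  [-0.45, 0.02, 0, -1],
  [-0.1, 0, 0, -0.3],
  [0, 0, 0, 0],
])

```text
clock: 10.45
eef_pos: [0.6291, 0.2072, 0.2211]
orientation: [0.001, -0.28, 0.96, -0.0]
ft_force: [2.4, -3.3, 4.3]
grip_width: 0.149
gripper_force: 20.4
```

Run:
```python
from h import *
print(r.observe()["joints"]);T=tool();print(T)
h=np.array([.559,.3155]);v=T[:2,3]-h;print(np.linalg.norm(v),np.degrees(np.arctan2(v[1],v[0])),np.degrees(np.arctan2(T[1,1],T[0,1]))-180)
P=np.array([[.4545,.2401],[.5297,.1903],T[:2,3]])
A=np.c_[2*P,np.ones(3)];x=np.linalg.solve(A,(P**2).sum(1));print("circle",x[:2],np.sqrt(x[2]+x[:2]@x[:2]))
```

```text
[ 0.2321  0.7972 -1.1609  1.4528  0.7352  1.3681  1.1762]
[[-0.8434 -0.5373  0.0013  0.6291]
 [-0.5373  0.8434 -0.0004  0.2072]
 [-0.0009 -0.001  -1.      0.2211]
 [ 0.      0.      0.      1.    ]]
0.12903737467744253 -57.085322592125074 -57.49969835804396
circle [0.5594 0.3168] 0.1299160644470534
```

servo_tool([
  [0, 0, 0, 0],
  [0, 0, 0, 0],
  [0, 0, 0, 0],
  [0, 0, -0.5, 0],
  [0, 0, -1, 0],
  [0, 0, -1, 0],
  [0, 0, -1, 0],
  [0, 0, -1, 1],
  [0, 0, 0, 1],
  [0, 0, 0, 1],
  [0, 0, 0, 1],
  [0, 0, 0, 1],
], grip=0.2)

```text
clock: 11.95
eef_pos: [0.6282, 0.2082, 0.3343]
orientation: [0.0, -0.065, 0.998, 0.0]
ft_force: [-0.6, -0.4, 0.6]
grip_width: 0.6
gripper_force: 0.0
```

servo_tool([
  [0, 0, 0, 1],
  [0, 0, 0, 1],
  [0, 0, 0, 1],
  [0, 0, 0, 1],
  [0, 0, 0, 1],
  [0, 0, 0, 1],
  [0, 0, 0, 1],
  [0, 0, 0, 1],
  [0, 0, 0, 1],
  [0, 0, 0, 1],
  [0, 0, 0, 1],
])

```text
clock: 13.32
eef_pos: [0.6281, 0.2083, 0.3343]
orientation: [0.0, 0.403, 0.915, 0.001]
ft_force: [-0.5, -0.3, -0.3]
grip_width: 0.602
gripper_force: 0.0
```

Run:
```python
from h import *
T=tool();print(T,r.observe()["joints"]);print(np.degrees(np.arctan2(T[1,1],T[0,1])))
```

```text
[[-0.6758  0.7371  0.0006  0.6281]
 [ 0.7371  0.6758  0.0009  0.2083]
 [ 0.0002  0.001  -1.      0.3343]
 [ 0.      0.      0.      1.    ]] [ 0.0991  0.5897 -0.8764  1.2966  0.4446  1.452   0.0007]
42.51502262970781
```

servo_tool([
  [0, 0, 0, 1],
  [0, 0, 0, 1],
  [0, 0, 0, 1],
  [0, 0, 0, 1],
  [0, 0, 0, 1],
  [0, 0, 0, 1],
  [0, 0, 0, 1],
  [0, 0, 0, 1],
  [0, 0, 0, 1],
  [0, 0, 0, 1],
  [0, 0, 0, 1],
  [0, 0, 0, 1],
])

```text
clock: 14.82
eef_pos: [0.6281, 0.2084, 0.3343]
orientation: [-0.0, 0.806, 0.592, 0.001]
ft_force: [-0.1, 0.5, -0.5]
grip_width: 0.599
gripper_force: 0.0
```

servo_tool([
  [0, 0, 0, 1],
  [0, 0, 0, 1],
  [0, 0, 0, 1],
  [0, 0, 0, 1],
  [0, 0, 0, 1],
  [0, 0, 0, 1],
  [0, 0, 0, 1],
  [0, 0, 0, 1],
  [0, 0, 0, 1],
  [0, 0, 0, 0.6],
])

```text
clock: 16.08
eef_pos: [0.6281, 0.2086, 0.3343]
orientation: [-0.0, 0.977, 0.213, 0.0]
ft_force: [-0.8, 0.1, -0.1]
grip_width: 0.598
gripper_force: 0.0
```

servo_tool([
  [-0.7, 1, 0, 0],
  [-0.7, 1, 0, 0],
  [-0.7, 1, 0, 0],
  [-0.7, 1, 0, 0],
  [-0.7, 1, 0, 0],
  [-0.7, 1, 0, 0],
  [-0.7, 1, 0, 0],
  [-0.7, 1, 0, 0],
  [-0.7, 1, 0, 0],
  [-0.7, 1, 0, 0],
  [-0.7, 1, 0, 0],
  [-0.7, 1, 0, 0],
])

```text
clock: 17.58
eef_pos: [0.5626, -0.1526, 0.3343]
orientation: [-0.0, 0.977, 0.214, 0.001]
ft_force: [-0.2, -0.9, 0.3]
grip_width: 0.601
gripper_force: 0.0
```

servo_tool([
  [-0.7, 1, 0, 0],
  [-0.7, 1, 0, 0],
  [-0.7, 1, 0, 0],
  [-0.7, 1, 0, 0],
  [-0.7, 1, 0, 0],
  [0, 0, 0, 0],
  [0, 0, 0, 0],
])

```text
clock: 18.45
eef_pos: [0.5356, -0.3015, 0.3339]
orientation: [-0.0, 0.977, 0.214, 0.001]
ft_force: [0.0, 1.1, 0.5]
grip_width: 0.598
gripper_force: 0.0
```

Run:
```python
from h import *
T=tool();np.save("T3",T);print(T,r.observe()["joints"]);snap("wrist","w3");t=snap("top","top3");s=snap("side","side3")
z=lambda im,x,y,w,h:cv2.resize(im[y:y+h,x:x+w],(400,300),interpolation=cv2.INTER_CUBIC)
cv2.imwrite("pics/z3.png",np.hstack([z(t,90,170,120,90),z(s,210,110,120,90)]))
```

```text
[[ 0.9085  0.4179  0.001   0.5356]
 [ 0.4179 -0.9085  0.0007 -0.3015]
 [ 0.0012 -0.0003 -1.      0.3339]
 [ 0.      0.      0.      1.    ]] [ 0.6504  0.3918 -0.3271  1.4544  0.1261  1.3155 -0.825 ]
```

View pics/w3.png

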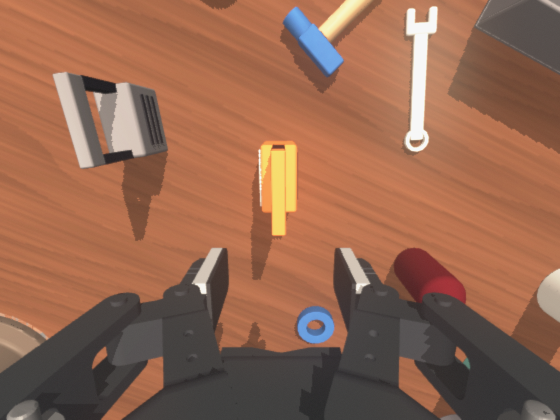

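View pics/z3.png

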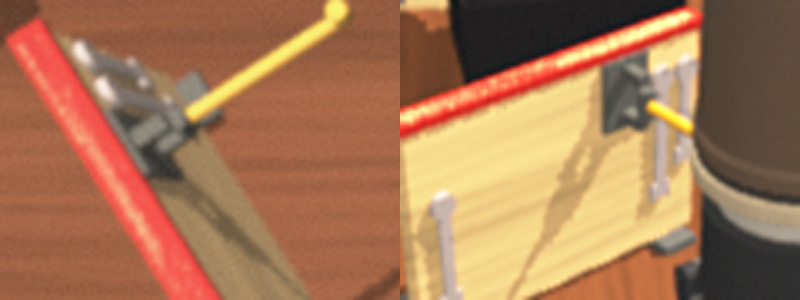

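The hook stands out, its tip at top-crop (338,10). In the wrist view the orange bar runs from (278,150) to (279,235), parallel to the tool x axis.

Run:
```python
from h import *
T=np.load("T3.npy")
a=wray(T,(278,149.5),.162);b=wray(T,(279,235.5),.162);c=(a+b)/2
print(a,b,np.linalg.norm(a-b),c,units(T,c),np.degrees(np.arctan2(*(a-b)[1::-1])))
t=ray("top",(90+337/3.333,170+10/3.333),.215);print(t);v=t[:2]-[.5594,.3168];print(np.linalg.norm(v),np.degrees(np.arctan2(v[1],v[0])))
print("grey",ray("top",(332,222),.162))
```

```text
[ 0.5738 -0.2817  0.162 ] [ 0.4979 -0.3176  0.162 ] 0.08400190412055739 [ 0.5358 -0.2996  0.162 ] [ 0.03   -0.0615  6.8753] 25.271272646048175
[0.6296 0.2064 0.215 ]
0.13088508569524818 -57.54197085646047
grey [ 0.521  -0.1046  0.162 ]
```

servo_tool([
  [0.03, -0.06, 0.8, -0.1],
  [0, 0, 1, 0],
  [0, 0, 1, 0],
  [0, 0, 1, 0],
  [0, 0, 1, 0],
  [0, 0, 1, 0],
  [0, 0, 0.7, 0],
  [0, 0, 0.26, 0],
  [0, 0, 0, 0],
  [0, 0, 0, 0],
])

```text
clock: 19.85
eef_pos: [0.5359, -0.3011, 0.1653]
orientation: [0.0, 0.976, 0.218, 0.001]
ft_force: [0.2, 0.6, -0.0]
grip_width: 0.597
gripper_force: 0.0
```

servo_tool([
  [0, 0, 0, 0],
  [0, 0, 0, 0],
  [0, 0, 0, 0],
  [0, 0, 0, 0],
  [0, 0, 0, 0],
  [0, 0, 0, 0],
], grip=-1, squeeze=50)

```text
clock: 20.6
eef_pos: [0.5355, -0.3008, 0.1647]
orientation: [0.0, 0.976, 0.218, 0.0]
ft_force: [-1.2, 1.4, 5.8]
grip_width: 0.15
gripper_force: 49.9
```

servo_tool([
  [0, 0, -0.4, 0],
  [0, 0, -0.6, 0],
  [0, 0, 0, 0],
])

```text
clock: 20.98
eef_pos: [0.5361, -0.3013, 0.191]
orientation: [0.001, 0.976, 0.218, 0.001]
ft_force: [0.7, -0.4, -2.6]
grip_width: 0.15
gripper_force: 48.8
```

servo_tool([
  [0, 0, -1, 0],
  [0, 0, -1, 0],
  [0, 0, -1, 0],
  [0, 0, -1, -0.5],
  [0, 0, -1, -0.5],
  [0, 0, -1, -0.5],
  [0, 0, -0.5, 0],
  [0, 0, 0, 0],
])

```text
clock: 21.98
eef_pos: [0.5355, -0.301, 0.3522]
orientation: [0.0, 0.96, 0.281, 0.0]
ft_force: [-0.2, 1.0, -2.8]
grip_width: 0.152
gripper_force: 49.2
```

servo_tool([
  [0.5, -0.4, 0, 0],
  [1, -0.9, 0, 0],
  [1, -0.9, 0, 0],
  [1, -0.9, 0, 0],
  [1, -0.9, 0, 0],
  [1, -0.9, 0, 0],
  [1, -0.9, 0, 0],
  [1, -0.9, 0, 0],
  [1, -0.9, 0, 0],
  [1, -0.9, 0, 0],
  [1, -0.9, 0, 0],
  [1, -0.9, 0, 0],
])

```text
clock: 23.48
eef_pos: [0.6379, 0.0735, 0.3505]
orientation: [-0.0, 0.96, 0.281, -0.001]
ft_force: [-0.8, -0.5, -2.3]
grip_width: 0.15
gripper_force: 49.1
```

servo_tool([
  [1, -0.9, 0, 0],
  [1, -0.9, 0, 0],
  [0.5, -0.4, 0, 0],
  [0, 0, 0, 0],
  [0, 0, 0, 0],
])

```text
clock: 24.1
eef_pos: [0.6615, 0.1494, 0.3515]
orientation: [0.001, 0.96, 0.28, -0.0]
ft_force: [-0.9, -0.8, -2.4]
grip_width: 0.153
gripper_force: 49.1
```

Run:
```python
from h import *
T=tool();print(T,r.observe()["joints"]);h=np.array([.5594,.3168]);u=np.array([.5373,-.8434])
p=h+.2*u;print(units(T,[*p,.258]))
t=snap("top","top4");s=snap("side","side4");w=snap("wrist","w4")
cv2.imwrite("pics/z4.png",np.hstack([cv2.resize(w,(400,300)),cv2.resize(s[80:380,130:530],(400,300))]))
```

```text
[[ 0.8429  0.538  -0.0003  0.6615]
 [ 0.538  -0.8429 -0.0013  0.1494]
 [-0.0009  0.0009 -1.      0.3515]
 [ 0.      0.      0.      1.    ]] [-0.0335  0.5172 -0.4593  1.2382  0.2241  1.4361 -1.4731]
[0.1568 0.1574 3.7416]
```

View pics/z4.png

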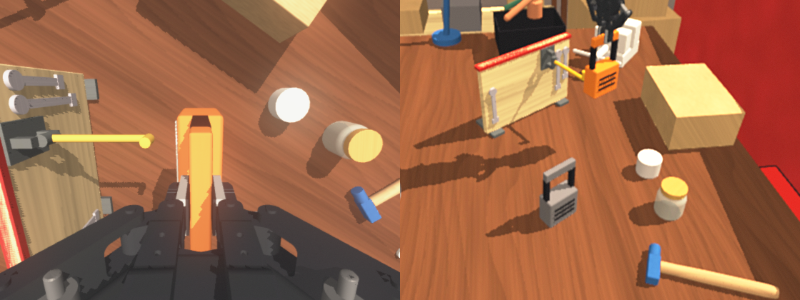

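The side view shows the lamp held upright beyond the hook. In the half-size wrist view the hook tip is at (146,142) and the bar's far end at about (201,128).

Run:
```python
from h import *
T=tool();p=wray(T,(146*1.4,142*1.4),.215);e=wray(T,(201*1.4,128*1.4),T[2,3]-.003)
print(p,units(T,p)*25,"bar end mm",units(T,e)*25)
v=p[:2]-[.5594,.3168];print(np.linalg.norm(v),np.degrees(np.arctan2(v[1],v[0])))
```

```text
[0.631  0.2056 0.215 ] [  4.5375 -63.8884 136.9221] bar end mm [45.1245  0.8183  2.9928]
0.13225744239930998 -57.20214781526369
```

servo_tool([
  [0.15, 0, 0.8, 0],
  [0, 0, 1, 0],
  [0, 0, 1, 0],
  [0, 0, 0.7, 0],
  [0, 0, 0.2, 0],
  [0, 0, 0, 0],
  [0, 0, 0, 0],
])

```text
clock: 25.12
eef_pos: [0.665, 0.1533, 0.2604]
orientation: [-0.0, 0.96, 0.281, 0.001]
ft_force: [0.3, -0.4, -2.9]
grip_width: 0.15
gripper_force: 49.1
```

servo_tool([
  [0, -0.3, 0, 0],
  [0, -0.6, 0, 0],
  [0, -0.6, 0, 0],
  [0, -0.6, 0, 0],
  [0, -0.5, 0, 0],
  [0, 0, 0, 0],
])

```text
clock: 25.88
eef_pos: [0.6287, 0.2094, 0.2595]
orientation: [-0.0, 0.959, 0.282, 0.0]
ft_force: [0.4, 0.8, -2.4]
grip_width: 0.152
gripper_force: 49.1
```

servo_tool([
  [0, -0.3, 0, 0],
  [0, -0.6, 0, 0],
  [0, -0.6, 0, 0],
  [0, -0.6, 0, 0],
  [0, -0.5, 0, 0],
  [0, 0, 0, 0],
])

```text
clock: 26.62
eef_pos: [0.5935, 0.2641, 0.2595]
orientation: [-0.0, 0.959, 0.282, 0.0]
ft_force: [0.3, -0.1, -2.3]
grip_width: 0.149
gripper_force: 49.1
```

Run:
```python
from h import *
T=tool();h=np.array([.5594,.3168]);u=np.array([.5373,-.8434]);v=T[:2,3]-h;print(v@u,v@[-u[1],u[0]],T[2,3],r.observe()["joints"])
t=snap("top","top5");s=snap("side","side5");w=snap("wrist","w5")
cv2.imwrite("pics/z5.png",np.hstack([cv2.resize(w,(400,300)),cv2.resize(s[90:240,210:410],(400,300))]))
```

```text
0.06277839333023563 0.00048395387981723883 0.2594556637228216 [-0.1915  0.5203 -0.4828  1.4669  0.2482  1.2152 -1.7052]
```

View pics/z5.png

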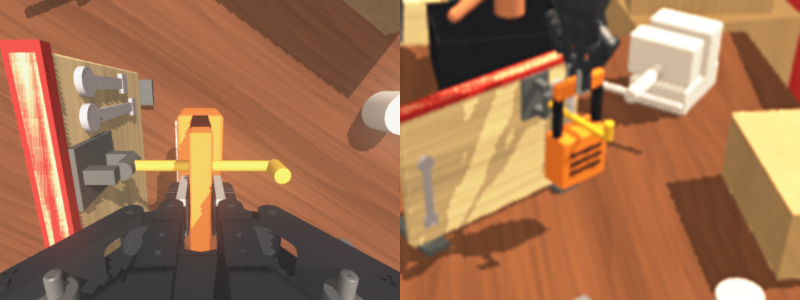

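The hook passes through the handle opening. Lowering it now.

servo_tool([
  [0, 0, 0.5, 0],
  [0, 0, 0.5, 0],
  [0, 0, 0.3, 0],
  [0, 0, 0.15, 0],
  [0, 0, 0, 0],
])

```text
clock: 27.4
eef_pos: [0.5944, 0.2625, 0.2228]
orientation: [0.0, 0.96, 0.281, -0.0]
ft_force: [-0.1, 0.5, -2.9]
grip_width: 0.149
gripper_force: 49.2
```

servo_tool([
  [0, 0, 0.08, 0],
  [0, 0, 0, 0],
  [0, 0, 0, 0],
])

```text
clock: 27.78
eef_pos: [0.5945, 0.2626, 0.2212]
orientation: [-0.0, 0.96, 0.281, 0.0]
ft_force: [-0.2, 0.1, -3.0]
grip_width: 0.152
gripper_force: 49.2
```

servo_tool([
  [0, 0, 0.04, 0],
  [0, 0, 0, 0],
  [0, 0, 0, 0],
])

```text
clock: 28.15
eef_pos: [0.5945, 0.2625, 0.22]
orientation: [0.0, 0.96, 0.281, -0.0]
ft_force: [-0.8, -0.7, -1.9]
grip_width: 0.153
gripper_force: 49.2
```

servo_tool([
  [0, 0, 0.04, 0],
  [0, 0, 0, 0],
  [0, 0, 0, 0],
])

```text
clock: 28.52
eef_pos: [0.5946, 0.2627, 0.2195]
orientation: [-0.0, 0.96, 0.281, 0.0]
ft_force: [-0.4, -0.9, 3.3]
grip_width: 0.149
gripper_force: 49.8
```

servo_tool([
  [0, 0, 0, 0],
  [0, 0, 0, 0],
  [0, 0, 0, 0],
], grip=-0.55, squeeze=20)

```text
clock: 28.9
eef_pos: [0.5945, 0.2625, 0.2189]
orientation: [0.0, 0.96, 0.281, -0.0]
ft_force: [-0.0, -0.3, 0.1]
grip_width: 0.223
gripper_force: 0.0
```

servo_tool([
  [0, 0, -0.1, 0],
  [0, 0, 0, 0],
  [0, 0, 0, 0],
  [0, 0, 0, 0],
], grip=-0.2)

```text
clock: 29.4
eef_pos: [0.5944, 0.2625, 0.2215]
orientation: [0.0, 0.96, 0.281, -0.0]
ft_force: [1.1, 0.8, -0.8]
grip_width: 0.4
gripper_force: 0.0
```

servo_tool([
  [0, 0, -0.2, 0],
  [0, 0, -0.4, 0],
  [0, 0, -0.6, 0],
  [0, 0, -1, 0],
  [0, 0, -1, 0],
  [0, 0, -1, 0],
  [0, 0, -1, 0],
])

```text
clock: 30.28
eef_pos: [0.5944, 0.2627, 0.3537]
orientation: [-0.0, 0.96, 0.281, 0.001]
ft_force: [0.1, 0.5, -0.2]
grip_width: 0.4
gripper_force: 0.0
```

Run:
```python
from h import *
s=snap("side","side6");w=snap("wrist","w6")
cv2.imwrite("pics/z6.png",np.hstack([cv2.resize(w,(400,300)),cv2.resize(s[90:240,210:410],(400,300))]))
```

```text
(no output)
```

View pics/z6.png

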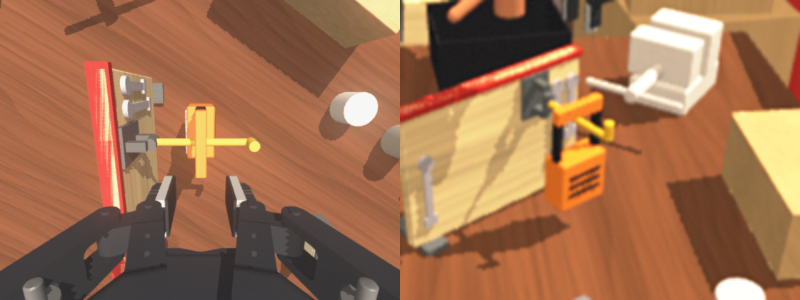

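The lamp hangs clear of the bench on the hook, whose tip is at (254,146) in the half-size wrist view, and the gripper is clear. I'll check the hook angle.

Run:
```python
from h import *
T=tool();w0=cv2.imread("pics/w6.png");w=snap("wrist","w7");print("motion",np.abs(w.astype(int)-w0).mean())
p=wray(T,(254*1.4,145.5*1.4),.215);v=p[:2]-[.5594,.3168];print(p,np.linalg.norm(v),np.degrees(np.arctan2(v[1],v[0]))+147.1)
```

```text
motion 2.2401388888888887
[0.6305 0.2088 0.215 ] 0.1292848209803162 90.45566975118929
```

servo_tool([
  [0, 0, 0, 0],
  [0, 0, 0, 0],
  [0, 0, 0, 0],
  [0, 0, 0, 0],
  [0, 0, 0, 0],
  [0, 0, 0, 0],
  [0, 0, 0, 0],
  [0, 0, 0, 0],
  [0, 0, 0, 0],
  [0, 0, 0, 0],
  [0, 0, 0, 0],
  [0, 0, 0, 0],
])

```text
clock: 31.92
eef_pos: [0.5945, 0.2625, 0.3515]
orientation: [0.0, 0.96, 0.281, 0.0]
ft_force: [-0.6, 0.7, 0.7]
grip_width: 0.397
gripper_force: 0.0
```

Run:
```python
from h import *
a=snap("wrist","w8").astype(int);b=snap("wrist","w9").astype(int)
d=np.abs(a-b);print(d.mean(),d[140:260,250:370].mean(), np.abs(a-cv2.imread("pics/w7.png"))[140:260,250:370].mean())
print(r.sign_off())
```

```text
1.1230031179138322 0.6144212962962963 4.668287037037037
the job is handed in; nothing more can be done
None
```

The yellow hook stands square to the board (about 90° by camera), the orange lamp hangs on it by its handle clear of the bench, the grey lamp was not touched, and I handed the job in at about 32 s of the 61 s allowed.

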